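# Put the setting block away, release the safety catch and hold the jigger arm down

### The job

The plate jigger has just been set and its flat metal setting block still stands on the plaster mould: first put that block back, upright and fully home, in its own slot of the wooden rack and let go of it. Then flip the safety catch behind the arm's pivot right over towards the robot's side, and only after that pull the profile arm down by its wooden grip until it rests on its stop post, so that the setting can be checked. Finish while still holding the grip down (the counterweight lifts the arm if you let go), and leave the other things on the bench alone.

Things in the scene. Friction and masses are not known exactly. Their poses are not given: they have to be found in the camera images.
- jigger: Bench jigger (forms plates), fixed: cast base plate 320 x 490 x 20 mm, a wheel head with a white plaster mould 296 mm across, its flat top 256 mm across and 104 mm above the bench. Origin on the wheel's axis at bench height. In plan y runs along the machine from the grip end (-y) to the counterweight end (+y), x points away from the robot; yaw within 9 degrees. Pivot column 185 mm high at y +200 mm.
- pivot_pin (a point): The arm's pivot: centre of the hinge pin, 160 mm above the bench, 200 mm along +y from the jigger's origin. The hinge axis is the jigger's x axis.
- profile_arm (a joint): Profile arm: aluminium bar 25 mm wide, 30 mm high, hinged at pivot_pin, profile blade under it, grip at one end, round counterweight 94 mm across at the other. 0 rad = fully up (rising 0.36 rad towards the grip); grows as the grip goes down; 0.36 = level, on its stop post. The counterweight pushes it up all the way: about 6 N at the grip pull or hold it. With the catch on it gives under 0.05 rad.
- wooden_grip: Dark wooden round grip on the arm's end, 25 mm thick, 96 mm long; origin at its centre on its axis, 413 mm from pivot_pin. Its y axis runs along the bar towards the pivot, its x axis is the hinge's direction. Centre about 305 mm above the bench with the arm up, 160 mm with the arm down.
- catch (a joint): Safety catch: upright steel hook, 12 mm wide along the machine, its nose over the arm's tail. Hinged at catch_hinge about the jigger's y axis. 0 rad = on (upright, arm locked); grows as its knob tips to the jigger's -x (robot's) side; 1.0 = right over, on its stop; the arm is free from about 0.3. Stiff hinge (under 1 N at the knob) up to about 0.4 rad; beyond that it falls over by itself.
- catch_knob (a point): Centre of the black ball knob, 23 mm across, on top of the catch; with the catch on it is 224 mm above the bench, 172 mm above catch_hinge and 34 mm to the -x side of it. Below it a round steel stem 9 mm thick goes down 50 mm to the hook, whose nose (top 164 mm above the bench) reaches from the stem over the arm's tail.
- catch_hinge (a point): Hinge of the catch, 52 mm above the bench, 275 mm along +y from the jigger's origin.
- block_flat: The flat setting block: plain aluminium, 40 mm (its x) by 20 mm (its y) by 80 mm high, about 175 g, standing loose and upright on the flat of the mould, on the far side (+x) of the arm, about 93 mm off the arm's line. Origin at the centre of its underside. With the arm up, the bar passes beside it 220 to 260 mm above the bench.
- rack: Wooden block rack, fixed: a low tray 250 x 100 mm with three wooden slot blocks in a row along its x axis, 75 mm apart. Which slot block is where in the row varies. Origin at the middle of its underside.
- slot_flat: The slot block of the flat setting block: light wood, 72 x 88 x 42 mm, its top 54 mm above the bench, with a rectangular blind slot 45 mm (its x) by 25 mm (its y), 30 mm deep, in its middle, and a paper label with a drawn rectangle beside the slot. Origin at the middle of its underside.
- slot_flat_floor (a point): Middle of the floor of that rectangular slot, 24 mm above the bench; axes as slot_flat. The seated block stands 50 mm out of the slot.
- slot_square: Slot block of the same outside size with a 35 mm square slot, label with a square; empty, its block is out. The flat block does not go in.
- slot_round: Slot block of the same outside size with a 37 mm round hole, label with a circle; holds the round setting block.
- block_round: Bystander: round aluminium setting block, 32 mm across, 80 mm high, upright in its own slot, 50 mm of it standing out.
- spanner: Bystander: steel spanner, 150 mm long, lying on the jigger's base plate beside the column, on the robot's side.
- spare_profile: Bystander: spare profile, a flat steel sheet about 85 x 150 x 5 mm, lying on the bench to the right of the rack.
- sugar_pot: Bystander: cream unglazed lidded pot, 108 mm across, 103 mm high, on the bench beyond the grip.
- bowl: Bystander: cream unglazed bowl, 124 mm across, 55 mm high, on the bench at the right.
- brush: Bystander: dusting brush with a wooden handle, 160 mm long, lying on the bench between the jigger and the ware board at the far edge.

How it is judged:
By the outcome, as a careful person would: the job done as asked, in the order asked, and still so for the second after the job is handed in, while the arm keeps its last pose, push and grip.
It also fails if it takes over 72 s, if anything falls off the work surface, if the arm or the gripper's body presses on something with over 40 N, if the wrist force passes 120 N, or if a joint passes its speed limit or range.

### The arm

A 7-joint arm with a two-finger parallel gripper is mounted at the origin on the work surface. World frame = base frame: x ahead of the robot, y to its left, z up, the work surface at z = 0. Lengths are in mm, angles in rad, forces in N, time in s.
With the tool pointing down it reaches from about 425 to 875 mm from the base axis. Payload 9.9 kg.
Tool frame: the origin (TCP) lies on the centre line of the jaws, within the pads' length; the fingertips stand ahead of it and the grasp point (between the pads) lies 2 mm behind it (tcp_to_tips is the z of the fingertips in the tool frame, in mm); z points along the fingers, y is the line along which they close (so a half turn about z gives the same grasp; the last joint's range is limited). The gripper opens to 85 mm and grips with 20 to 120 N. Pads are 22 mm wide; open, the fingers measure 114 mm over their backs; the gripper's body (76 mm by 85 mm) begins 54 mm behind the grasp point. The pads swing forward as they close: fully open they stand 13 mm farther back than shut.
Start: joints at [-1.368, 0.576, 0.025, 1.437, -0.015, 1.129, -0.057], TCP at [190.94, 647.435, 248.289] pointing down, gripper open.
Joint ranges: [-2.76, 2.76], [-0.34, 2.15], [-1.52, 1.57], [0.19, 2.46], [-1.09, 4.23], [0.17, 1.99], [-2.82, 2.82]. Speed limits (rad/s): [2.22, 2.22, 3.01, 3.01, 3.14, 3.14, 3.14].

### API

Orientations are given as a 3x3 rotation matrix whose columns are the frame's x, y, z axes.
In Python, from plant import read_state, read_camera, job_done, tcp_to_tips gives the robot as it stands. The module is installed in compiled form; this text tells all that it offers.
- The arm moves only by the tool arm_command, never from a script. Its argument "steps" is text: rows parted by semicolons, each of 5 numbers parted by spaces: the opening, from 0 (shut) to 1 (fully open), then the shift along the tool's x, y, z each as a share of 250 mm, from -1 to 1, then the turn about the tool's z as a share of 1.5 rad, from -1 to 1. A call has exactly 8 rows; each row is the pose to reach, as a shift and turn from the pose commanded when the call began, along the tool's axes at that moment; what a row does not reach only later rows make up. A row lasts 1/10 s, in which the tool goes at most 50 mm and 8.59 degrees, less where a joint would pass 70% of its speed; a pose out of reach is approached as far as the arm can. A call with a number of a shift or a turn outside -1 to 1 is refused whole. A call with a gripper value outside its range is refused whole. The fingers move at their own pace and stop on an object; the grip force is fixed at half the most. Time passes only in rows, so rows that repeat a pose let the fingers close, or fill a call up. It gives the time, the measured TCP pose, the force, the opening and the grip force at its end, in the units of the state.
- read_state(): the state, without advancing time (a new reading comes with each control period).
- read_camera(name): name is "side" or "top" or "wrist"; returns a dict with "img" (480x640x3 uint8, red, green, blue), "camera_matrix" (3x3 intrinsics, pixels), "R" (3x3) and "t" (3): a world point X has camera coordinates R X + t. Camera axes: x right, y down, z forward; pixel columns grow to the right and rows downward; lengths in mm; the calibration is good to about 2 mm. A picture is of the moment at which its call begins. There is no depth.
- job_done(): hands the job in; it is judged then, once.
The state is a dict: "time_s": time; "joint_pos": joint angles; "qd": joint speeds; "tau": joint torques, N m; "position": TCP position; "tcp_rot": TCP orientation; "contact_force": force on the tool from outside, world axes, zero at the start; "moment": the same for the moment, N m; "gripper_width": opening from 0.0 (shut) to 1.0 (fully open); "grip_force": force on a finger pad.
Only numpy, scipy, OpenCV 4.12 (cv2) and the standard library are available. Lean on these libraries where they do the work, as an engineer would, in place of code of your own. Each camera call takes 0.05 s, during which the arm holds its last target. There are 200 camera calls.

## Working session

There is one attempt and no reset: what is moved stays moved. The work goes in short steps, Python scripts to look and compute and a tool call to move; the robot and the scene stay as the last step left them, time stands still between calls to the robot, and variables do not carry over. Pictures are saved under pics/ and viewed, at most 10 in all, crops included, and the job is handed in when it is done.

Besides the shell and the picture viewer there is one more tool, called by a JSON object that holds its "method" and its "body", one argument or row to a line. arm_command: Moves the arm, as the interface text tells. Shift numbers are shares of 250 mm and turn numbers shares of 1.5 rad, none past 1 either way. Its arguments: {"type":"object","properties":{"steps":{"type":"string"}},"required":["steps"]}

```bash
mkdir -p pics; cat > h.py <<'E'
import numpy as np, cv2
from plant import *
def ray(c,u,v):
    R=np.array(c["R"]);t=np.array(c["t"]).ravel();K=np.array(c["camera_matrix"])
    p=cv2.undistortPoints(np.array([[[u,v]]],float),K,None).ravel()
    return -R.T@t, R.T@np.array([p[0],p[1],1.])
def onz(c,u,v,z):
    o,d=ray(c,u,v); return o+d*(z-o[2])/d[2]
def proj(c,X):
    p=np.array(c["camera_matrix"])@(np.array(c["R"])@np.array(X,float)+np.array(c["t"]).ravel()); return p[:2]/p[2]
def tri(c1,p1,c2,p2):
    o1,d1=ray(c1,*p1);o2,d2=ray(c2,*p2)
    s=np.linalg.lstsq(np.c_[d1,-d2],o2-o1,rcond=None)[0]
    a=o1+d1*s[0];b=o2+d2*s[1]; return (a+b)/2,np.linalg.norm(a-b)
def snap(n,f):
    c=read_camera(n);cv2.imwrite("pics/"+f+".png",c["img"][:,:,::-1]);np.save("pics/"+f+".npy",c,allow_pickle=True);return c
def load(f): return np.load("pics/"+f+".npy",allow_pickle=True).item()
E
python3 -c "
from h import *
for n in ['top','side','wrist']:
    c=snap(n,n+'0');print(n,-np.array(c['R']).T@np.array(c['t']).ravel())
s=read_state();print(s,tcp_to_tips)"
```

```text
top [ 336.08852084 -105.38657044 1375.51782153]
side [466.15034078 651.46166595 890.65314393]
wrist [116.13883857 670.30679425 374.07183202]
{'time_s': 0.15, 'joint_pos': array([-1.36781214,  0.57633613,  0.02485575,  1.43770182, -0.01501664,
        1.12898704, -0.05650172]), 'qd': array([-3.34157205e-04, -2.94428167e-03,  9.97792472e-04, -1.47850709e-03,
        1.46795527e-03, -7.41188073e-05, -5.77419941e-04]), 'tau': array([ 1.77499754e-03, -7.66261625e+01,  2.25252181e+00, -2.86179936e+01,
        1.56017707e-02,  9.90726723e-03, -1.65204477e-05]), 'position': array([190.83524109, 647.13650265, 247.64740735]), 'tcp_rot': array([[-9.59163663e-01,  2.82851505e-01, -3.06483363e-04],
       [ 2.82851667e-01,  9.59162901e-01, -1.20962598e-03],
       [-4.81770564e-05, -1.24691861e-03, -9.99999221e-01]]), 'contact_force': array([-0.7856266 ,  0.57221186, -0.1741695 ]), 'moment': array([0.04118984, 0.00048967, 0.01894296]), 'grip_force': 0.0, 'gripper_width': 1.0048218360776469} 17.0
```

View pics/top0.png

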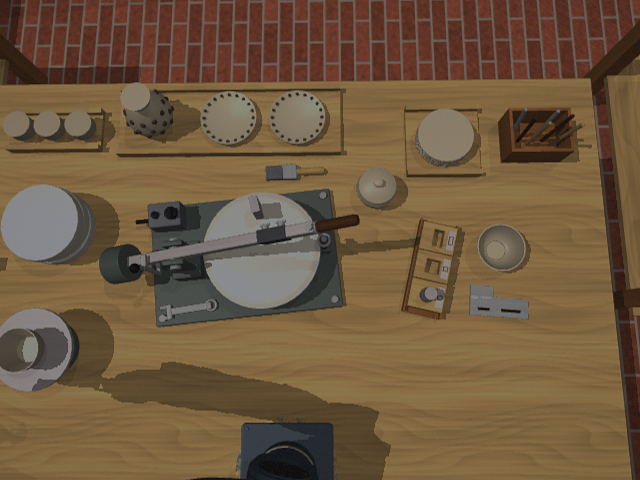

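View pics/side0.png

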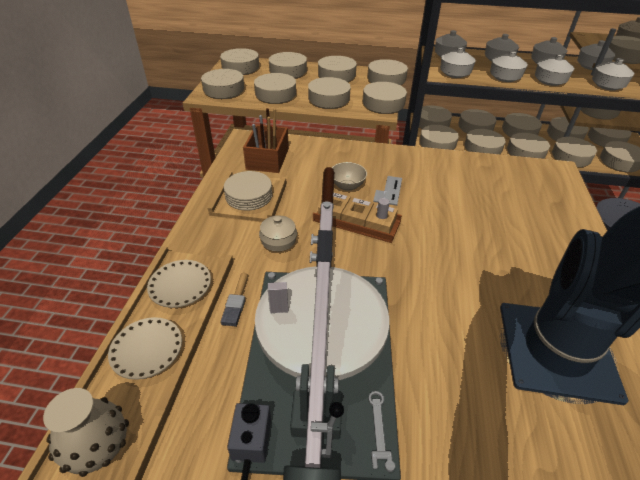

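The top view shows the jigger with its wheel at about (263,250), the block at (258,207), the catch knob near (141,261) and the grip at (338,222). The rack is at about (432,268), with the round block in its lowest slot. The side view agrees: block at (278,297), knob at (337,409). Next I'll enlarge the parts that matter.

```bash
python3 -c "
from h import *
t=load('top0')['img'];s=load('side0')['img']
r=lambda im,x,y,w,h,W,H:cv2.resize(im[y:y+h,x:x+w],(W,H),interpolation=cv2.INTER_CUBIC)
a=r(t,390,210,80,120,400,600)[:,:]
b=r(t,235,185,50,40,400,320); d=r(s,250,360,100,70,400,280)
cv2.imwrite('pics/m.png',np.hstack([a,np.vstack([b,d])])[:,:,::-1])
s2=r(s,310,185,100,60,800,480);cv2.imwrite('pics/m2.png',np.vstack([s2[:,:]])[:,:,::-1])
"
```

```text
(no output)
```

View pics/m.png

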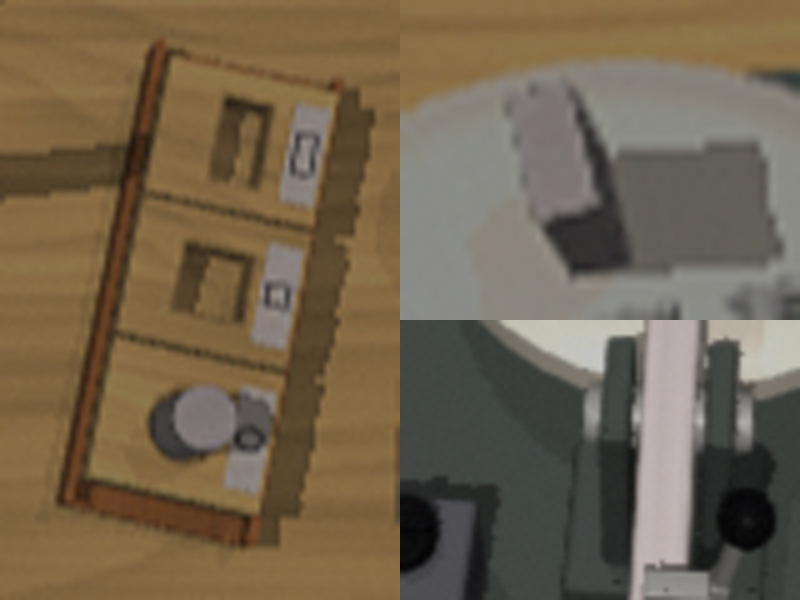

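```bash
python3 -c "
from h import *
t=load('top0');s=load('side0')
f=lambda x:np.round(x,1)
P=lambda x,y,o,k:((x+.5)/k+o[0]-.5,(y+.5)/k+o[1]-.5)
print('slot corners', [f(onz(t,*P(x,y,(390,210),5),54)) for x,y in [(228,95),(272,105),(255,190),(213,182)]])
print('rack block edges z54',[f(onz(t,*P(x,y,(390,210),5),54)) for x,y in [(170,55),(338,88),(312,228),(148,193),(118,335),(288,370)]])
print('block top',[f(onz(t,*P(x,y,(235,185),8),184)) for x,y in [(110,95),(172,80),(202,200),(140,222)]])
k=onz(s,*P(347,199,(250,360),4),224);print('knob side',f(k),f(proj(t,k)))
print('base',[f(onz(t,u,v,20)) for u,v in [(151,207),(331,190),(343,304),(156,325)]])
# mould
for c,n in ((t,'top'),(s,'side')):
    hsv=cv2.cvtColor(c['img'],cv2.COLOR_RGB2HSV)
    for uv in ([(300,270),(240,280)] if n=='top' else [(290,340),(360,330)]): print(n,hsv[uv[1],uv[0]],c['img'][uv[1],uv[0]])
g=proj
im=t['img'];r=lambda im,x,y,w,h,W,H:cv2.resize(im[y:y+h,x:x+w],(W,H),interpolation=cv2.INTER_CUBIC)
cv2.imwrite('pics/m3.png',np.vstack([r(im,95,225,120,50,800,333),np.hstack([r(im,290,200,80,53,400,265),r(s['img'],250,270,80,53,400,265)])])[:,:,::-1])
"
```

```text
slot corners [array([ 603.4, -384.8,   54. ]), array([ 598. , -407.2,   54. ]), array([ 553.5, -396.4,   54. ]), array([ 557.8, -375.1,   54. ])]
rack block edges z54 [array([ 624.8, -355.7,   54. ]), array([ 606.8, -441.6,   54. ]), array([ 533.6, -424.6,   54. ]), array([ 552.2, -341.5,   54. ]), array([ 478.9, -323.6,   54. ]), array([ 460.7, -408.9,   54. ])]
block top [array([658.1,  82.6, 184. ]), array([662.5,  64.2, 184. ]), array([625.7,  54.5, 184. ]), array([619.1,  72.8, 184. ])]
knob side [483.1 332.  224. ] [133.8 267.7]
base [array([674.8, 372.9,  20. ]), array([ 718.7, -115.8,   20. ]), array([ 411.8, -144.9,   20. ]), array([358.8, 341.8,  20. ])]
top [ 40   6 139] [138 139 136]
top [115  11 143] [137 138 143]
side [ 24  20 195] [195 192 180]
side [ 24  21 195] [195 192 179]
```

View pics/m3.png

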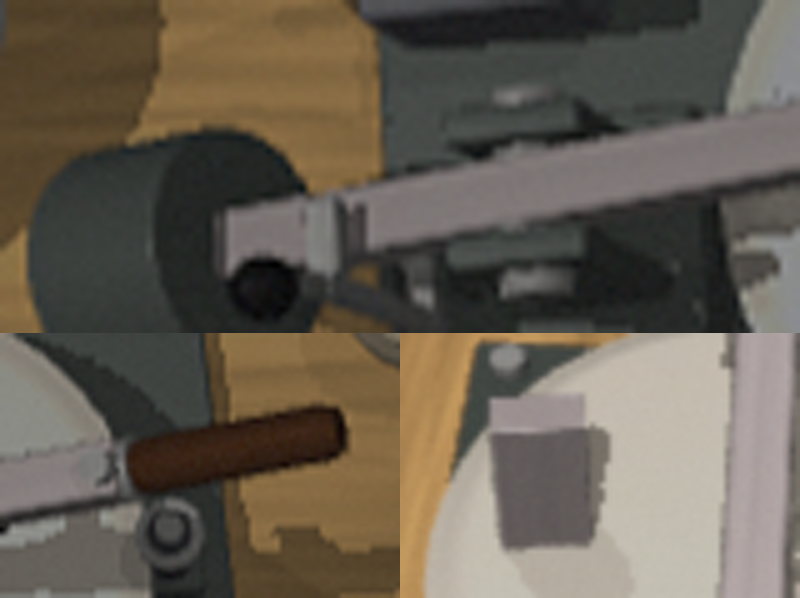

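```bash
cat >> h.py <<'E'
def go(target,yaw=None):
    s=read_state();R=s["tcp_rot"];d=R.T@(np.array(target,float)-s["position"])/250
    a=np.arctan2(R[1,1],R[0,1]); w=0 if yaw is None else (a-yaw+np.pi/2)%np.pi-np.pi/2
    print("shift",np.round(d,3),"turn",np.round(w/1.5,3),"pos",np.round(s["position"],1),"yaw",round(a,3),"F",np.round(s["contact_force"],1),"w",round(s["gripper_width"],3),"gf",round(s["grip_force"],1))
ya=.098; JX=np.array([np.cos(ya),np.sin(ya),0]);JY=np.array([-np.sin(ya),np.cos(ya),0]);O=np.array([543.5,60.2,0])
E
python3 -c "
from h import *
t=load('top0');s=load('side0')
print(tri(t,(338.-.9,222.4),s,(328,186)),proj(t,(561.8,-125.3,305)),proj(s,(561.8,-125.3,305)))
print(tri(t,(254.1,203.2),s,(277,286)),tri(t,(134,267.8),s,(336.4,409.4)))
go((416,357,350),1.831)"
```

```text
(array([ 566.43008923, -125.95526867,  308.32238069]), np.float64(0.25323649094840295)) [336.77989373 224.93856855] [329.9373347  187.59518676]
(array([642.16324599,  68.87963521, 181.05672524]), np.float64(0.10851572457746468)) (array([483.02386457, 331.79115497, 223.43990621]), np.float64(0.15779711103117905))
shift [-1.192 -0.859 -0.408] turn -0.365 pos [190.8 647.1 247.6] yaw 1.284 F [-0.8  0.6 -0.2] w 1.005 gf 0.0
```

{"method": "arm_command", "body": {
  "steps": "1 0 0 -0.2 0; 1 0 0 -0.41 0; 1 -0.2 -0.14 -0.41 -0.1; 1 -0.35 -0.25 -0.41 -0.2; 1 -0.5 -0.36 -0.41 -0.3; 1 -0.65 -0.47 -0.41 -0.36; 1 -0.8 -0.58 -0.41 -0.36; 1 -0.9 -0.65 -0.41 -0.36"
}}

```text
time_s: 0.95
position: [363.2, 424.3, 350.9]
tcp_rot: [[-0.969, -0.247, 0.001], [-0.247, 0.969, -0.001], [-0.001, -0.001, -1.0]]
contact_force: [-0.4, -0.1, -0.4]
gripper_width: 1.001
grip_force: 0.0
```

```bash
python3 -c "
from h import *
go((642,68.8,300),1.831)"
```

```text
shift [-0.729 -1.653  0.206] turn -0.007 pos [363.2 424.3 350.9] yaw 1.821 F [-0.4 -0.1 -0.4] w 1.001 gf 0.0
```

{"method": "arm_command", "body": {
  "steps": "1 -0.09 -0.18 0 0; 1 -0.18 -0.36 0 0; 1 -0.26 -0.54 0 0; 1 -0.35 -0.72 0 0; 1 -0.42 -0.86 0 0; 1 -0.48 -0.98 0 0; 1 -0.5 -1 0 0; 1 -0.5 -1 0 0"
}}

```text
time_s: 1.75
position: [545.1, 216.1, 350.4]
tcp_rot: [[-0.969, -0.248, -0.0], [-0.248, 0.969, -0.001], [0.001, -0.0, -1.0]]
contact_force: [0.1, 0.2, -0.9]
gripper_width: 1.001
grip_force: 0.0
```

```bash
python3 -c "
from h import *
go((642,68.8,290),1.831)"
```

```text
shift [-0.23  -0.667  0.242] turn -0.006 pos [545.1 216.1 350.4] yaw 1.821 F [ 0.1  0.2 -0.9] w 1.001 gf 0.0
```

{"method": "arm_command", "body": {
  "steps": "1 -0.07 -0.15 0 0; 1 -0.13 -0.3 0 0; 1 -0.18 -0.45 0 0; 1 -0.23 -0.6 0 0; 1 -0.23 -0.667 0.06 0; 1 -0.23 -0.667 0.16 0; 1 -0.23 -0.667 0.24 0; 1 -0.23 -0.667 0.24 0"
}}

```text
time_s: 2.55
position: [639.9, 72.1, 288.0]
tcp_rot: [[-0.968, -0.253, -0.005], [-0.253, 0.968, 0.0], [0.005, 0.002, -1.0]]
contact_force: [0.0, 0.2, -0.3]
gripper_width: 0.999
grip_force: 0.0
```

```bash
python3 -c "
from h import *
go((642,68.8,162),1.831)
c=snap('wrist','w1');print(proj(c,(642,68.8,184)))
print([np.round(proj(c,(642+20*a*np.cos(.26)-10*b*np.sin(.26),68.8+20*a*np.sin(.26)+10*b*np.cos(.26),184)),0) for a,b in [(1,1),(1,-1),(-1,-1),(-1,1)]])"
```

```text
shift [-0.007 -0.016  0.504] turn -0.003 pos [639.9  72.1 288. ] yaw 1.826 F [ 0.   0.2 -0.3] w 0.999 gf 0.0
[311.11719823 247.82330157]
[array([327., 277.]), array([296., 277.]), array([295., 217.]), array([327., 217.])]
```

View pics/w1.png

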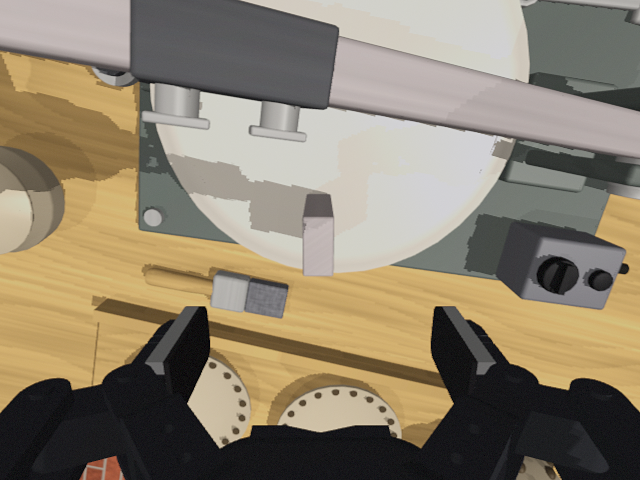

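The wrist view shows the block's top at columns 303–333 and rows 217–275, centred at about (318,246). The fingers' midline is near column 320, so the block is centred between them and I can descend straight.

{"method": "arm_command", "body": {
  "steps": "1 0 0 0.12 0; 1 0 0 0.24 0; 1 0 0 0.36 0; 1 0 0 0.44 0; 1 0 0 0.49 0; 1 0 0 0.505 0; 0.7 0 0 0.505 0; 0.6 0 0 0.505 0"
}}

```text
time_s: 3.4
position: [642.6, 70.4, 165.9]
tcp_rot: [[-0.968, -0.251, 0.002], [-0.251, 0.968, 0.0], [-0.002, -0.0, -1.0]]
contact_force: [-0.0, 0.2, 0.8]
gripper_width: 0.689
grip_force: 0.0
```

```bash
python3 -c "
from h import *
go((640.3,72.8,162),1.831)"
```

```text
shift [0.007 0.011 0.016] turn -0.005 pos [642.6  70.4 165.9] yaw 1.824 F [-0.   0.2  0.8] w 0.689 gf 0.0
```

{"method": "arm_command", "body": {
  "steps": "0.6 0.006 0.009 0.014 -0.003; 0.5 0.006 0.009 0.014 -0.003; 0.4 0.006 0.009 0.014 -0.003; 0.3 0.006 0.009 0.014 -0.003; 0 0.006 0.009 0.014 -0.003; 0 0.006 0.009 0.014 -0.003; 0 0.006 0.009 0.014 -0.003; 0 0.006 0.009 0.014 -0.003"
}}

```text
time_s: 4.2
position: [639.9, 71.9, 161.2]
tcp_rot: [[-0.967, -0.255, 0.0], [-0.255, 0.967, 0.0], [-0.0, -0.0, -1.0]]
contact_force: [-0.8, -0.1, 3.4]
gripper_width: 0.228
grip_force: 58.7
```

```bash
python3 -c "
from h import *
go((640.3,72.8,300),1.831)"
```

```text
shift [-0.002  0.003 -0.555] turn -0.002 pos [639.9  71.9 161.2] yaw 1.828 F [-0.8 -0.1  3.4] w 0.228 gf 58.7
```

{"method": "arm_command", "body": {
  "steps": "0 0 0 -0.08 0; 0 0 0 -0.24 0; 0 0 0 -0.42 0; 0 0 0 -0.6 0; 0 0 0 -0.78 0; 0 0 0 -0.92 0; 0 0 0 -0.96 0; 0 0 0 -0.96 0"
}}

```text
time_s: 5.0
position: [640.2, 72.0, 402.1]
tcp_rot: [[-0.967, -0.255, 0.002], [-0.255, 0.967, 0.0], [-0.002, -0.0, -1.0]]
contact_force: [0.2, 0.0, -1.9]
gripper_width: 0.228
grip_force: 58.7
```

```bash
python3 -c "
from h import *
go((620,-170,400),1.353)"
```

```text
shift [ 0.325 -0.915  0.008] turn 0.317 pos [640.2  72.  402.1] yaw 1.828 F [ 0.2  0.  -1.9] w 0.228 gf 58.7
```

{"method": "arm_command", "body": {
  "steps": "0 0.04 -0.15 0 0.05; 0 0.1 -0.3 0 0.1; 0 0.15 -0.46 0 0.15; 0 0.21 -0.62 0 0.22; 0 0.26 -0.77 0 0.28; 0 0.32 -0.9 0 0.317; 0 0.325 -0.915 0 0.317; 0 0.325 -0.915 0 0.317"
}}

```text
time_s: 5.8
position: [618.8, -171.0, 398.8]
tcp_rot: [[-0.976, 0.218, -0.003], [0.218, 0.976, 0.0], [0.003, -0.0, -1.0]]
contact_force: [0.1, 0.3, -1.1]
gripper_width: 0.223
grip_force: 58.8
```

```bash
python3 -c "
from h import *
go((579,-391,400),1.353)"
```

```text
shift [-0.037 -0.893 -0.005] turn -0.001 pos [ 618.8 -171.   398.8] yaw 1.351 F [ 0.1  0.3 -1.1] w 0.223 gf 58.8
```

{"method": "arm_command", "body": {
  "steps": "0 -0.01 -0.15 0 0; 0 -0.015 -0.32 0 0; 0 -0.02 -0.5 0 0; 0 -0.03 -0.68 0 0; 0 -0.037 -0.83 0.14 0; 0 -0.037 -0.893 0.32 0; 0 -0.037 -0.893 0.5 0; 0 -0.037 -0.893 0.64 0"
}}

```text
time_s: 6.6
position: [579.9, -387.8, 236.6]
tcp_rot: [[-0.977, 0.215, -0.003], [0.215, 0.977, 0.003], [0.004, 0.003, -1.0]]
contact_force: [0.2, -0.3, -1.6]
gripper_width: 0.227
grip_force: 59.1
```

{"method": "arm_command", "body": {
  "steps": "0 0 0 0 0; 0 0 0 0 0; 0 0 0 0 0; 0 0 0 0 0; 0 0 0 0 0; 0 0 0 0 0; 0 0 0 0 0; 0 0 0 0 0"
}}

```text
time_s: 7.4
position: [580.4, -389.9, 241.2]
tcp_rot: [[-0.976, 0.216, 0.0], [0.216, 0.976, -0.0], [-0.0, -0.0, -1.0]]
contact_force: [0.8, 0.9, -0.3]
gripper_width: 0.23
grip_force: 59.0
```

```bash
python3 -c "
from h import *
go((579,-391,150),1.353)
c=snap('wrist','w2');S=np.array([579,-391,54])
e=np.array([np.cos(.218),-np.sin(.218),0]);n=np.array([np.sin(.218),np.cos(.218),0])
for a,b in [(1,1),(1,-1),(-1,-1),(-1,1)]: print(np.round(proj(c,S+22.5*a*e+12.5*b*n)),np.round(proj(c,S+36*a*e+44*b*n)))
"
```

```text
shift [ 0.005 -0.005  0.365] turn -0.0 pos [ 580.4 -389.9  241.2] yaw 1.353 F [ 0.8  0.9 -0.3] w 0.23 gf 59.0
[332. 239.] [368. 253.]
[303. 239.] [267. 253.]
[302. 187.] [263. 170.]
[332. 187.] [371. 170.]
```

View pics/w2.png

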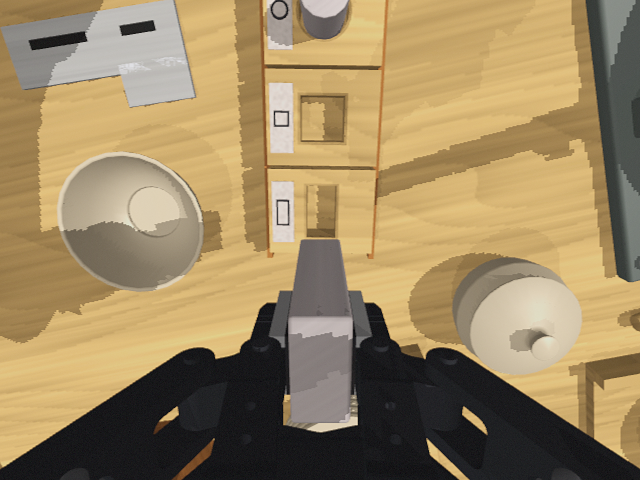

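```bash
python3 -c "
from h import *
c=load('w2');print(np.round(c['camera_matrix'],1).tolist())
s=read_state();p=s['position'];R=s['tcp_rot']
for z in (22,-58): print(z,[np.round(proj(c,p+R@[x*20,y*10,0]+[0,0,z]),1) for x,y in [(-1,-1),(-1,1),(1,-1),(1,1)]])
g=cv2.cvtColor(c['img'],cv2.COLOR_RGB2GRAY).astype(int)
print(g[195:230,296:346].mean(0).astype(int).tolist()); print('sq',g[100:138,292:356].mean(0).astype(int).tolist())
print('v',g[176:242,310:334].mean(1).astype(int).tolist())
print('blk',g[300:304,284:360].mean(0).astype(int).tolist());print(g[245:248,290:350].mean(0).astype(int).tolist())
print('edges',g[200:215,255:275].mean(0).astype(int).tolist(),g[225:235,365:385].mean(0).astype(int).tolist())
"
```

```text
[[381.9, 0.0, 319.9], [0.0, 381.9, 237.6], [0.0, 0.0, 1.0]]
22 [array([286.9, 421.5]), array([346. , 421.6]), array([283.7, 316.1]), array([348.8, 316.1])]
-58 [array([299.2, 308.7]), array([336.4, 308.7]), array([298. , 237.8]), array([337.5, 237.8])]
[184, 184, 184, 184, 184, 184, 185, 182, 172, 166, 138, 147, 171, 172, 171, 172, 172, 171, 173, 177, 169, 147, 129, 126, 127, 126, 126, 127, 127, 127, 127, 127, 127, 126, 126, 127, 127, 127, 115, 115, 139, 150, 170, 184, 185, 185, 185, 184, 184, 184]
sq [206, 190, 184, 188, 189, 179, 168, 161, 133, 127, 159, 169, 169, 170, 170, 168, 166, 168, 171, 174, 175, 175, 175, 176, 176, 176, 174, 172, 173, 174, 172, 160, 139, 125, 125, 125, 125, 124, 125, 125, 125, 125, 125, 124, 123, 124, 124, 123, 123, 124, 113, 98, 118, 137, 143, 164, 179, 179, 179, 179, 179, 179, 179, 179]
v [184, 184, 185, 186, 187, 189, 191, 185, 170, 159, 153, 152, 153, 152, 150, 143, 142, 143, 144, 147, 148, 148, 149, 150, 154, 155, 151, 152, 153, 151, 152, 151, 149, 147, 144, 144, 139, 134, 134, 138, 140, 138, 136, 136, 137, 136, 140, 136, 135, 133, 133, 133, 117, 90, 9
[... 218 characters left out ...]
106, 106, 106, 105, 105, 105, 105, 105, 104, 104, 104, 104, 104, 105, 104, 105, 104, 103, 103, 102, 103, 101, 102, 101, 102, 101, 100, 101, 104, 111, 121, 109, 89, 89, 95, 94, 94, 95, 95, 95, 94, 95]
[198, 198, 198, 197, 198, 198, 198, 199, 201, 169, 101, 98, 100, 100, 99, 99, 99, 99, 99, 101, 101, 100, 101, 102, 101, 103, 102, 105, 104, 105, 104, 104, 104, 102, 102, 103, 103, 103, 104, 104, 102, 102, 103, 104, 104, 102, 102, 101, 103, 112, 145, 186, 200, 197, 197, 198, 198, 198, 197, 197]
edges [134, 135, 134, 134, 134, 134, 133, 133, 133, 134, 121, 99, 91, 134, 172, 181, 182, 206, 217, 217] [185, 185, 185, 185, 185, 185, 187, 167, 134, 131, 160, 176, 176, 180, 185, 185, 186, 186, 185, 185]
```

```bash
python3 -c "
from h import *
c=load('w2');S=np.array([579,-391,54])
e=np.array([np.cos(.218),-np.sin(.218),0]);n=np.array([np.sin(.218),np.cos(.218),0])
g=cv2.cvtColor(c['img'],cv2.COLOR_RGB2GRAY).astype(int)
f=lambda u,v,z=54:np.round([(onz(c,u,v,z)-S)@e,(onz(c,u,v,z)-S)@n],1)
print('flat slot',f(321,184),f(321,237.5),f(305,210),f(338,210))
print('seams',f(330,67),f(330,167))
print('sqrows',g[85:150,315:335].mean(1).astype(int).tolist(),'seam',g[60:75,300:350].mean(1).astype(int).tolist(),g[160:175,300:350].mean(1).astype(int).tolist())
print('sq',f(322,94),f(322,143),f(299.5,120),f(346,120))
p=read_state()['position']-S;print('tcp',p@e,p@n)
print('blk bottom',f(299.3,239.3,183.2),f(340,239.3,183.2),'top',f(290,317,263.2),f(352,317,263.2))
"
```

```text
flat slot [-24.8   3.3] [21.5  3.4] [ -2.8 -10.2] [-2.8 17.6]
seams [-113.5    9.9] [-38.7  10.6]
sqrows [175, 176, 176, 176, 175, 174, 175, 167, 140, 136, 114, 75, 104, 133, 133, 131, 129, 138, 144, 154, 155, 156, 156, 157, 159, 153, 147, 150, 151, 152, 152, 153, 155, 153, 153, 152, 152, 150, 144, 142, 145, 144, 145, 141, 140, 145, 144, 143, 140, 141, 137, 139, 143, 150, 156, 117, 93, 150, 159, 155, 184, 187, 187, 188, 188] seam [186, 185, 185, 187, 183, 103, 74, 75, 68, 158, 184, 183, 180, 179, 180] [184, 184, 185, 186, 189, 175, 100, 97, 95, 140, 190, 188, 185, 185, 186]
sq [-94.4   3.9] [-57.7   4. ] [-75.2 -13.7] [-75.3  22.8]
tcp 1.0989362898636954 1.3451323626965856
blk bottom [-18.1  -8. ] [-18.2  12.6] top [-18.6  -6.7] [-18.6  12.3]
```

{"method": "arm_command", "body": {
  "steps": "0 0.012 0.005 0.02 0; 0 0.012 0.005 0.08 0; 0 0.012 0.005 0.2 0; 0 0.012 0.005 0.32 0; 0 0.012 0.005 0.42 0; 0 0.012 0.005 0.47 0; 0 0.012 0.005 0.48 0; 0 0.012 0.005 0.48 0"
}}

```text
time_s: 8.25
position: [577.9, -388.3, 121.5]
tcp_rot: [[-0.976, 0.216, 0.0], [0.216, 0.976, -0.0], [-0.0, -0.0, -1.0]]
contact_force: [0.3, -0.8, -1.5]
gripper_width: 0.232
grip_force: 59.0
```

{"method": "arm_command", "body": {
  "steps": "0 0 0 0 0; 0 0 0 0 0; 0 0 0 0 0; 0 0 0 0 0; 0 0 0 0 0; 0 0 0 0 0; 0 0 0 0 0; 0 0 0 0 0"
}}

```text
time_s: 9.05
position: [577.7, -388.1, 121.0]
tcp_rot: [[-0.976, 0.216, -0.0], [0.216, 0.976, 0.0], [0.0, -0.0, -1.0]]
contact_force: [0.1, -0.2, -1.2]
gripper_width: 0.228
grip_force: 59.0
```

```bash
python3 -c "
from h import *
go((577.7,-388.1,81.5),1.353)"
```

```text
shift [-0.    -0.     0.158] turn -0.0 pos [ 577.7 -388.1  121. ] yaw 1.353 F [ 0.1 -0.2 -1.2] w 0.228 gf 59.0
```

Now I'll lower it gently to about 12 mm below the lip and read the force.

{"method": "arm_command", "body": {
  "steps": "0 0 0 0.015 0; 0 0 0 0.03 0; 0 0 0 0.042 0; 0 0 0 0.05 0; 0 0 0 0.056 0; 0 0 0 0.06 0; 0 0 0 0.06 0; 0 0 0 0.06 0"
}}

```text
time_s: 9.85
position: [577.8, -388.0, 106.2]
tcp_rot: [[-0.976, 0.216, 0.0], [0.216, 0.976, -0.0], [-0.0, -0.0, -1.0]]
contact_force: [-0.4, 0.6, -1.3]
gripper_width: 0.226
grip_force: 59.0
```

{"method": "arm_command", "body": {
  "steps": "0 0 0 0.015 0; 0 0 0 0.03 0; 0 0 0 0.045 0; 0 0 0 0.06 0; 0 0 0 0.07 0; 0 0 0 0.08 0; 0 0 0 0.086 0; 0 0 0 0.086 0"
}}

```text
time_s: 10.65
position: [577.6, -388.0, 84.3]
tcp_rot: [[-0.976, 0.216, -0.0], [0.216, 0.976, 0.0], [0.0, 0.0, -1.0]]
contact_force: [-0.5, -0.5, -1.6]
gripper_width: 0.229
grip_force: 59.0
```

{"method": "arm_command", "body": {
  "steps": "0 0 0 0.003 0; 0 0 0 0.006 0; 0 0 0 0.008 0; 0 0 0 0.01 0; 0 0 0 0.012 0; 0 0 0 0.014 0; 0 0 0 0.014 0; 0 0 0 0.014 0"
}}

```text
time_s: 11.45
position: [577.7, -388.1, 81.3]
tcp_rot: [[-0.976, 0.216, 0.0], [0.216, 0.976, -0.0], [-0.0, -0.0, -1.0]]
contact_force: [-0.8, 0.8, 1.8]
gripper_width: 0.227
grip_force: 59.5
```

{"method": "arm_command", "body": {
  "steps": "0.3 0 0 0 0; 0.4 0 0 0 0; 0.5 0 0 0 0; 0.6 0 0 0 0; 0.6 0 0 0 0; 0.6 0 0 -0.06 0; 0.6 0 0 -0.2 0; 0.6 0 0 -0.38 0"
}}

```text
time_s: 12.25
position: [576.9, -387.4, 176.4]
tcp_rot: [[-0.976, 0.216, -0.003], [0.216, 0.976, 0.002], [0.003, 0.001, -1.0]]
contact_force: [0.5, -0.9, -0.4]
gripper_width: 0.601
grip_force: 0.0
```

{"method": "arm_command", "body": {
  "steps": "0.6 0 0 -0.18 0; 0.6 0 0 -0.36 0; 0.6 0 0 -0.55 0; 0.6 0 0 -0.75 0; 0.6 0 0 -0.9 0; 0.6 0 0 -0.9 0; 0.6 0 0 -0.9 0; 0.6 0 0 -0.9 0"
}}

```text
time_s: 13.05
position: [577.3, -387.6, 400.4]
tcp_rot: [[-0.976, 0.216, -0.001], [0.216, 0.976, 0.001], [0.002, 0.001, -1.0]]
contact_force: [-0.1, -0.8, -0.1]
gripper_width: 0.601
grip_force: 0.0
```

```bash
python3 -c "
from h import *
c=snap('top','t2');s=snap('side','s2')
a=cv2.resize(c['img'][210:330,390:470],(400,600),interpolation=cv2.INTER_CUBIC);b=cv2.resize(s['img'][180:240,310:410],(400,240),interpolation=cv2.INTER_CUBIC)
w=cv2.resize(snap('wrist','w3')['img'],(400,300))
cv2.imwrite('pics/m4.png',np.hstack([a,np.vstack([b,w,np.zeros((60,400,3),np.uint8)])])[:,:,::-1])
k=np.array([483,331.8,224]); 
go(k+60*JX+[0,0,196],1.353)"
```

```text
shift [ 0.763  2.803 -0.077] turn 0.0 pos [ 577.5 -387.7  399.9] yaw 1.353 F [ 0.5  0.6 -0.5] w 0.599 gf 0.0
```

View pics/m4.png

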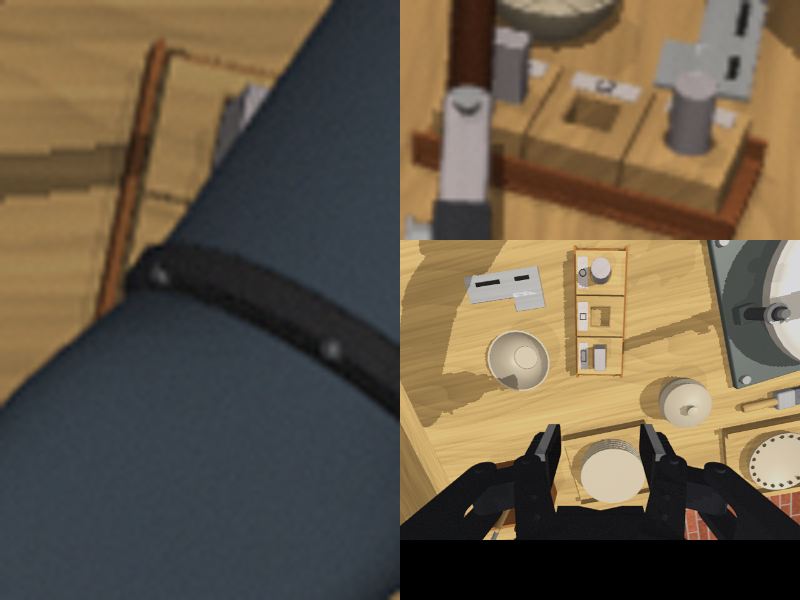

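The side crop shows the flat block upright in its slot, standing as tall as the round block, so it is seated. The wrist crop shows it in the slot with the rectangle label. Next is the catch.

{"method": "arm_command", "body": {
  "steps": "0.4 0.04 0.15 -0.02 0; 0.2 0.09 0.33 -0.04 0; 0 0.14 0.51 -0.06 0; 0 0.18 0.69 -0.08 0; 0 0.23 0.87 -0.08 0; 0 0.26 1 -0.08 0; 0 0.26 1 -0.08 0; 0 0.26 1 -0.08 0"
}}

```text
time_s: 14.0
position: [568.2, -129.2, 420.7]
tcp_rot: [[-0.977, 0.214, -0.001], [0.214, 0.977, -0.0], [0.001, -0.0, -1.0]]
contact_force: [-0.3, -0.6, 0.2]
gripper_width: -0.001
grip_force: 0.0
```

{"method": "arm_command", "body": {
  "steps": "0 0.04 0.15 0 0; 0 0.09 0.33 0 0; 0 0.14 0.51 0 0; 0 0.18 0.69 0 0; 0 0.23 0.87 0 0; 0 0.26 1 0 0; 0 0.26 1 0 0; 0 0.26 1 0 0"
}}

```text
time_s: 14.8
position: [559.2, 127.2, 420.5]
tcp_rot: [[-0.976, 0.217, -0.001], [0.217, 0.976, -0.001], [0.001, -0.001, -1.0]]
contact_force: [-0.6, -0.9, 1.0]
gripper_width: 0.002
grip_force: 0.0
```

```bash
python3 -c "
from h import *
k=np.array([483,331.8,224]); 
go(k+55*JX+[0,0,126],1.669)"
```

```text
shift [0.266 0.802 0.281] turn -0.211 pos [559.2 127.2 420.5] yaw 1.352 F [-0.6 -0.9  1. ] w 0.002 gf 0.0
```

{"method": "arm_command", "body": {
  "steps": "0 0.05 0.16 0 -0.05; 0 0.1 0.33 0 -0.1; 0 0.16 0.5 0 -0.15; 0 0.22 0.66 0 -0.211; 0 0.266 0.8 0 -0.211; 0 0.266 0.814 0.1 -0.211; 0 0.266 0.814 0.2 -0.211; 0 0.266 0.814 0.27 -0.211"
}}

```text
time_s: 15.6
position: [539.1, 338.6, 351.6]
tcp_rot: [[-0.995, -0.095, -0.001], [-0.095, 0.995, -0.002], [0.001, -0.002, -1.0]]
contact_force: [-0.6, -0.2, 0.6]
gripper_width: 0.001
grip_force: 0.0
```

```bash
python3 -c "
from h import *
k=np.array([481.5,334.8,224]); 
go(k+50*JX+[0,0,-4],1.669)
c=snap('wrist','w4');print(proj(c,k),proj(c,k-[0,0,224-164]+34*JX))
s=snap('side','s4')
b=cv2.resize(s['img'][330:480,230:430],(400,300),interpolation=cv2.INTER_CUBIC)
cv2.imwrite('pics/m5.png',np.hstack([cv2.resize(c['img'],(400,300)),b])[:,:,::-1])"
```

```text
shift [0.03  0.009 0.526] turn -0.002 pos [539.1 338.6 351.6] yaw 1.666 F [-0.6 -0.2  0.6] w 0.001 gf 0.0
[320.84383791 150.10528524] [320.92587697 186.34208414]
```

View pics/m5.png

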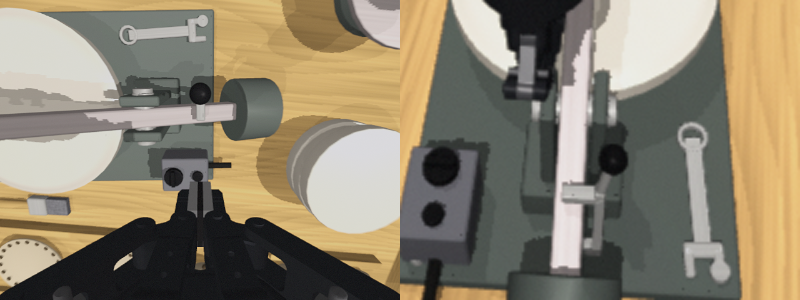

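The wrist crop shows the knob at full-frame (320,149), where I predicted it. The fingers are on its far side and clear. I'll go down, then push.

{"method": "arm_command", "body": {
  "steps": "0 0.03 0.009 0.08 0; 0 0.03 0.009 0.2 0; 0 0.03 0.009 0.34 0; 0 0.03 0.009 0.45 0; 0 0.03 0.009 0.51 0; 0 0.03 0.009 0.525 0; 0 0.03 0.009 0.525 0; 0 0.03 0.009 0.525 0"
}}

```text
time_s: 16.5
position: [531.3, 342.6, 223.8]
tcp_rot: [[-0.995, -0.097, 0.002], [-0.097, 0.995, 0.001], [-0.002, 0.001, -1.0]]
contact_force: [-0.5, -0.3, -0.2]
gripper_width: -0.001
grip_force: 0.0
```

{"method": "arm_command", "body": {
  "steps": "0 0.03 0 0 0; 0 0.06 0 0 0; 0 0.09 0 0 0; 0 0.12 0 0 0; 0 0.14 0 0 0; 0 0.16 0 0 0; 0 0.18 0 0 0; 0 0.2 0 0 0"
}}

```text
time_s: 17.3
position: [480.1, 337.8, 222.3]
tcp_rot: [[-0.995, -0.098, 0.0], [-0.098, 0.995, -0.0], [-0.0, -0.0, -1.0]]
contact_force: [1.3, 0.4, -0.3]
gripper_width: -0.002
grip_force: 0.2
```

{"method": "arm_command", "body": {
  "steps": "0 0.03 0 0.01 0; 0 0.06 0 0.02 0; 0 0.09 0 0.035 0; 0 0.12 0 0.05 0; 0 0.15 0 0.065 0; 0 0.18 0 0.08 0; 0 0.21 0 0.09 0; 0 0.22 0 0.09 0"
}}

```text
time_s: 18.1
position: [424.5, 332.3, 199.4]
tcp_rot: [[-0.995, -0.099, -0.001], [-0.099, 0.995, -0.001], [0.001, -0.0, -1.0]]
contact_force: [-0.1, 0.6, -0.5]
gripper_width: -0.004
grip_force: 0.0
```

```bash
python3 -c "
from h import *
s=snap('side','s5');k=O-np.array([1.5,-3,0])
for th in (.4,.6,1.): 
  X=k+275*JY-175*np.sin(.195+th)*JX+[0,0,52+175*np.cos(.195+th)]; print(th,np.round(X),np.round(proj(s,X)))
cv2.imwrite('pics/m6.png',cv2.resize(s['img'][330:480,230:430],(600,450),interpolation=cv2.INTER_CUBIC)[:,:,::-1])
go(read_state()['position'])"
```

```text
0.4 [417. 327. 197.] [377. 421.]
0.6 [391. 325. 175.] [392. 428.]
1.0 [353. 321. 116.] [410. 445.]
shift [0. 0. 0.] turn 0.0 pos [424.7 332.4 199.7] yaw 1.67 F [-1.  -0.2 -0. ] w -0.001 gf 0.0
```

View pics/m6.png

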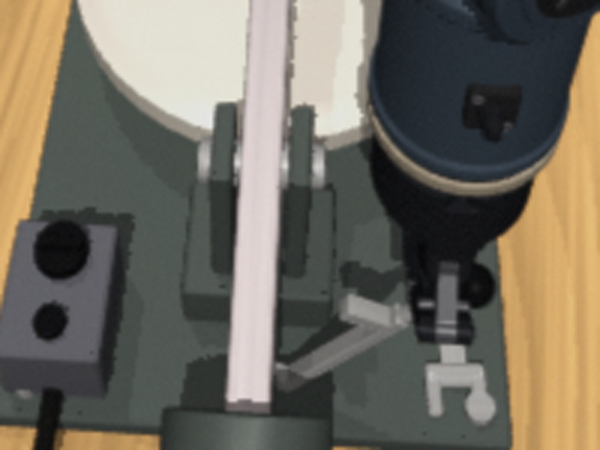

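The hook has swung off the bar towards the robot's side, with the knob at about (390,425) in the full frame. It is past the tipping point and falling. I'll lift away and check it again.

{"method": "arm_command", "body": {
  "steps": "0 0 0 0 0; 0 0 0 -0.1 0; 0 0 0 -0.25 0; 0 0 0 -0.42 0; 0 0 0 -0.6 0; 0 0 0 -0.78 0; 0 0 0 -0.88 0; 0 0 0 -0.88 0"
}}

```text
time_s: 18.95
position: [427.0, 333.1, 424.0]
tcp_rot: [[-0.995, -0.098, 0.006], [-0.098, 0.995, 0.005], [-0.006, 0.004, -1.0]]
contact_force: [-0.4, -0.4, -0.5]
gripper_width: -0.002
grip_force: 0.0
```

```bash
python3 -c "
from h import *
s=snap('side','s6');t=snap('top','t6')
for c,u in ((s,(410,445)),(t,None)):
  k=O-np.array([1.5,-3,0]); X=k+275*JY-175*np.sin(1.195)*JX+[0,0,52+175*np.cos(1.195)]
  p=proj(c,X).astype(int); g=c['img'][p[1]-25:p[1]+26,p[0]-25:p[0]+26].max(2)
  n,l,st,ce=cv2.connectedComponentsWithStats((g<30).astype(np.uint8))
  print(p,[(st[i][4],np.round(ce[i]+p-25,1)) for i in range(1,n) if st[i][4]>10])
G=np.array([561.8,-125.3,0])-[1.5,-3,0]
go(G+[0,0,420],.098);go(G+[0,0,420],.098-np.pi);print(read_state()['joint_pos'])"
```

```text
[410 444] [(np.int32(112), array([409.2, 443.1]))]
[151 326] [(np.int32(58), array([152.9, 326. ]))]
shift [-3.560e-01 -1.863e+00 -1.000e-03] turn -1.047 pos [426.  332.4 419.9] yaw 1.669 F [0.3 0.  0. ] w -0.004 gf 0.0
shift [-3.560e-01 -1.863e+00 -1.000e-03] turn -1.047 pos [426.  332.4 419.9] yaw 1.669 F [0.3 0.  0. ] w -0.004 gf 0.0
[-0.76152676  0.26343691  0.01657722  1.48668259 -0.00432187  1.39056955
  0.92441418]
```

The knob now sits at side (409,443) and top (153,326), matching the 1.0 rad prediction, so the catch is right over. Next is the grip.

{"method": "arm_command", "body": {
  "steps": "0 -0.03 -0.16 0 0.08; 0.2 -0.06 -0.32 0 0.16; 0.4 -0.1 -0.48 0 0.24; 0.7 -0.13 -0.66 0 0.32; 0.7 -0.16 -0.84 0 0.4; 0.7 -0.18 -0.93 0 0.48; 0.7 -0.18 -0.93 0 0.54; 0.7 -0.18 -0.93 0 0.54"
}}

```text
time_s: 19.85
position: [493.2, 104.7, 418.5]
tcp_rot: [[-0.755, 0.655, -0.002], [0.655, 0.755, -0.001], [0.001, -0.002, -1.0]]
contact_force: [0.6, 0.5, -0.7]
gripper_width: 0.698
grip_force: 0.0
```

```bash
python3 -c "
from h import *
G=np.array([561.8,-125.3,0])-[1.5,-3,0]
go(G+[0,0,400],.098)"
```

```text
shift [-0.798 -0.51   0.074] turn 0.505 pos [493.2 104.7 418.5] yaw 0.856 F [ 0.6  0.5 -0.7] w 0.698 gf 0.0
```

{"method": "arm_command", "body": {
  "steps": "0.7 -0.12 -0.08 0 0.08; 0.7 -0.24 -0.16 0 0.16; 0.7 -0.38 -0.24 0 0.24; 0.7 -0.52 -0.34 0 0.32; 0.7 -0.66 -0.43 0 0.4; 0.7 -0.8 -0.51 0 0.48; 0.7 -0.8 -0.51 0 0.505; 0.7 -0.8 -0.51 0 0.505"
}}

```text
time_s: 20.65
position: [561.7, -121.8, 418.4]
tcp_rot: [[-0.103, 0.995, -0.002], [0.995, 0.103, 0.0], [0.0, -0.002, -1.0]]
contact_force: [0.3, 0.5, -0.3]
gripper_width: 0.701
grip_force: 0.0
```

```bash
python3 -c "
from h import *
G=np.array([561.8,-125.3,305])-[1.5,-3,0]
go(G,.098)
c=snap('wrist','w7');print(np.round(proj(c,G)),np.round(proj(c,G-45*JY+[0,0,17])),np.round(proj(c,G+45*JY-[0,0,17])))
h=cv2.cvtColor(c['img'],cv2.COLOR_RGB2HSV)
m=((h[...,0]<12)&(h[...,1]>120)&(h[...,2]<130)).astype(np.uint8)
n,l,st,ce=cv2.connectedComponentsWithStats(m)
for i in range(1,n):
  if st[i][4]>300:
    print(st[i],ce[i]); pts=np.argwhere(l==i)[:,::-1].astype(np.float32);r=cv2.minAreaRect(pts);print(r,cv2.boxPoints(r).round().tolist())
cv2.imwrite('pics/w7.png',c['img'][:,:,::-1])"
```

```text
shift [-0.002 -0.005  0.454] turn 0.003 pos [ 561.7 -121.8  418.4] yaw 0.103 F [ 0.3  0.5 -0.3] w 0.701 gf 0.0
[320. 242.] [319. 316.] [320. 170.]
[330 184  16  85 433] [340.30023095 223.57274827]
((337.5, 226.0), (84.0, 15.0), 90.0) [[330.0, 184.0], [345.0, 184.0], [345.0, 268.0], [330.0, 268.0]]
```

View pics/w7.png

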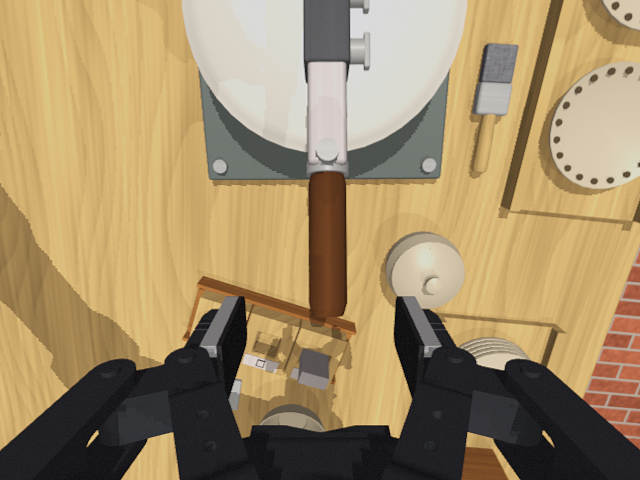

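The dark grip spans columns 308–346 and rows 172–317, and the fingers' midline is column 320. It lies about 4 mm to +x, so I'll correct for that on the way down.

{"method": "arm_command", "body": {
  "steps": "0.7 0 0.015 0.06 0; 0.7 -0.002 0.015 0.16 0; 0.7 -0.002 0.015 0.28 0; 0.7 -0.002 0.015 0.38 0; 0.7 -0.002 0.015 0.44 0; 0.7 -0.002 0.015 0.46 0; 0.7 -0.002 0.015 0.46 0; 0.7 -0.002 0.015 0.46 0"
}}

```text
time_s: 21.5
position: [565.8, -121.3, 305.6]
tcp_rot: [[-0.104, 0.995, 0.001], [0.995, 0.104, 0.0], [-0.0, 0.001, -1.0]]
contact_force: [0.2, -0.3, 0.9]
gripper_width: 0.702
grip_force: 0.0
```

{"method": "arm_command", "body": {
  "steps": "0.5 0 0 0 0; 0.35 0 0 0 0; 0 0 0 0 0; 0 0 0 0 0; 0 0 0 0 0; 0 0 0 0 0; 0 0 0 0 0; 0 0 0 0 0"
}}

```text
time_s: 22.3
position: [566.2, -121.7, 305.7]
tcp_rot: [[-0.102, 0.995, 0.002], [0.995, 0.102, -0.0], [-0.0, 0.002, -1.0]]
contact_force: [3.1, 1.9, 5.1]
gripper_width: 0.268
grip_force: 58.6
```

```bash
python3 -c "
from h import *
go([562.8,-122,304],.098);print(read_state()['moment'])"
```

```text
shift [ 0.    -0.014  0.007] turn 0.003 pos [ 566.2 -121.7  305.7] yaw 0.102 F [3.1 1.9 5.1] w 0.268 gf 58.6
[ 0.13495944 -0.28585859  0.12180802]
```

The opening is slightly under the grip's diameter and there is a +5 N reaction, so the pads sit a few mm above the axis. I'll regrip 6 mm lower.

{"method": "arm_command", "body": {
  "steps": "0.5 0 0 0 0; 0.5 0 0 0 0; 0.5 0 0 0.012 0; 0.5 0 0 0.024 0; 0.2 0 0 0.024 0; 0 0 0 0.024 0; 0 0 0 0.024 0; 0 0 0 0.024 0"
}}

```text
time_s: 23.1
position: [566.2, -121.6, 298.6]
tcp_rot: [[-0.102, 0.995, 0.001], [0.995, 0.102, -0.0], [-0.0, 0.001, -1.0]]
contact_force: [5.2, -0.8, -4.9]
gripper_width: 0.276
grip_force: 58.9
```

```bash
python3 -c "
from h import *
go([562.8,-122,304],.098);print(read_state()['moment'])"
```

```text
shift [-0.    -0.014 -0.022] turn 0.003 pos [ 566.2 -121.6  298.6] yaw 0.103 F [ 5.2 -0.8 -4.9] w 0.276 gf 58.9
[-0.08866262 -0.86970373  0.04982666]
```

{"method": "arm_command", "body": {
  "steps": "0 -0.008 0.003 0.02 0; 0 -0.017 0.003 0.047 0; 0 -0.025 0.003 0.07 0; 0 -0.032 0.003 0.094 0; 0 -0.046 0.003 0.142 0; 0 -0.058 0.003 0.19 0; 0 -0.069 0.003 0.238 0; 0 -0.079 0.003 0.286 0"
}}

```text
time_s: 23.9
position: [568.4, -141.2, 227.5]
tcp_rot: [[-0.102, 0.995, 0.001], [0.995, 0.102, 0.001], [0.001, 0.001, -1.0]]
contact_force: [-0.3, 2.2, 7.3]
gripper_width: 0.274
grip_force: 59.3
```

```bash
python3 -c "
from h import *
go([562.8,-122,304],.098);print(read_state()['moment'])"
```

```text
shift [ 0.079 -0.014 -0.306] turn 0.003 pos [ 568.4 -141.2  227.5] yaw 0.102 F [-0.3  2.2  7.3] w 0.274 gf 59.3
[0.92883415 0.17359283 0.11081119]
```

{"method": "arm_command", "body": {
  "steps": "0 -0.008 0 0.045 0; 0 -0.013 0 0.09 0; 0 -0.018 0 0.135 0; 0 -0.022 0 0.18 0; 0 -0.025 0 0.22 0; 0 -0.027 0 0.25 0; 0 -0.027 0 0.262 0; 0 -0.027 0 0.262 0"
}}

```text
time_s: 24.7
position: [569.1, -147.7, 161.9]
tcp_rot: [[-0.102, 0.995, 0.0], [0.995, 0.102, 0.001], [0.001, 0.0, -1.0]]
contact_force: [-0.4, 1.8, 6.1]
gripper_width: 0.271
grip_force: 59.6
```

{"method": "arm_command", "body": {
  "steps": "0 0 0 0.004 0; 0 0 0 0.008 0; 0 0 0 0.012 0; 0 0 0 0.016 0; 0 0 0 0.02 0; 0 0 0 0.022 0; 0 0 0 0.022 0; 0 0 0 0.022 0"
}}

```text
time_s: 25.5
position: [569.1, -147.8, 156.8]
tcp_rot: [[-0.102, 0.995, 0.001], [0.995, 0.102, 0.001], [0.0, 0.001, -1.0]]
contact_force: [0.4, 1.8, 6.9]
gripper_width: 0.275
grip_force: 59.8
```

{"method": "arm_command", "body": {
  "steps": "0 0 0 0.003 0; 0 0 0 0.006 0; 0 0 0 0.009 0; 0 0 0 0.012 0; 0 0 0 0.015 0; 0 0 0 0.016 0; 0 0 0 0.016 0; 0 0 0 0.016 0"
}}

```text
time_s: 26.3
position: [569.1, -147.9, 152.9]
tcp_rot: [[-0.102, 0.995, 0.001], [0.995, 0.102, 0.001], [0.0, 0.001, -1.0]]
contact_force: [-0.8, 1.5, 7.4]
gripper_width: 0.271
grip_force: 59.8
```

{"method": "arm_command", "body": {
  "steps": "0 0 0 0.003 0; 0 0 0 0.006 0; 0 0 0 0.009 0; 0 0 0 0.012 0; 0 0 0 0.015 0; 0 0 0 0.016 0; 0 0 0 0.016 0; 0 0 0 0.016 0"
}}

```text
time_s: 27.1
position: [569.2, -147.9, 151.7]
tcp_rot: [[-0.102, 0.995, 0.003], [0.995, 0.102, 0.002], [0.001, 0.003, -1.0]]
contact_force: [-9.2, 5.5, 37.2]
gripper_width: 0.276
grip_force: 62.6
```

That is the stop, at 37 N. I'll ease off about 2 mm, keeping a light hold-down.

{"method": "arm_command", "body": {
  "steps": "0 0 0 -0.004 0; 0 0 0 -0.007 0; 0 0 0 -0.007 0; 0 0 0 -0.007 0; 0 0 0 -0.007 0; 0 0 0 -0.007 0; 0 0 0 -0.007 0; 0 0 0 -0.007 0"
}}

```text
time_s: 27.9
position: [569.2, -147.8, 151.8]
tcp_rot: [[-0.102, 0.995, 0.002], [0.995, 0.102, 0.001], [0.001, 0.002, -1.0]]
contact_force: [-4.1, 3.9, 18.9]
gripper_width: 0.275
grip_force: 60.9
```

```bash
python3 -c "
from h import *
s=snap('side','s9')
P=O-np.array([1.5,-3,0])+200*JY
for z in (160,): print('grip end pred level',np.round(proj(s,P-461*JY+[0,0,160])), 'up',np.round(proj(s,P-461*.936*JY+[0,0,322])))
h=cv2.cvtColor(s['img'],cv2.COLOR_RGB2HSV)
c=s['img'];p=proj(s,P-380*JY+[0,0,172]);print(p,c[int(p[1]),int(p[0])])
k=P+75*JY-175*np.sin(1.195)*JX+[0,0,52+175*np.cos(1.195)];q=proj(s,k).astype(int);print(q,c[q[1],q[0]])
go([569,-148,151.7])"
```

```text
grip end pred level [330. 217.] up [332. 170.]
[328.70152594 234.64911704] [54 29 16]
[410 444] [23 22 23]
shift [-0.001 -0.001  0.   ] turn 0.0 pos [ 569.2 -147.8  151.8] yaw 0.102 F [-4.3  3.5 19.6] w 0.272 gf 60.9
```

```bash
python3 -c "
from plant import *
print(job_done())"
```

```text
the job is handed in; nothing more can be done
None
```

I handed the job in at about 28 s: the flat block is upright and home in its slot, the catch is right over towards the robot, and the arm is held down on its stop post with about 19 N.

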